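# Show the found jigsaw piece on the lost property carousel

## Robot

A 7-joint arm with a two-finger parallel gripper is mounted at the origin on the work surface. World frame = base frame: x ahead of the robot, y to its left, z up, the work surface at z = 0. Lengths are in m, angles in rad, forces in N, time in s.
With the tool pointing down it reaches from about 0.425 to 0.825 m from the base axis. Payload 3.6 kg.
Tool frame: the origin (TCP) lies at the very end of the fingers, on their centre line; the grasp point (between the pads) lies 19 mm behind it; x points along the fingers, y is the direction in which the jaws open and shut, and the axes are right-handed (so a half turn about x gives the same grasp; the last joint's range is limited). The gripper opens to 85 mm and grips with 20 to 120 N. Pads are 22 mm wide; open, the fingers measure 114 mm over their backs; the gripper's body (76 mm by 85 mm) begins 54 mm behind the grasp point. The pads swing forward as they close: fully open they stand 13 mm farther back than shut.
Start: joints at [1.321, 0.615, -0.013, 1.423, 0.008, 1.103, -0.04], TCP at [0.144, -0.634, 0.231] pointing down, gripper open.
Joint ranges: [-3.12, 3.12], [-0.3, 2.06], [-1.34, 1.32], [0.26, 2.42], [-1.36, 4.5], [0.01, 1.98], [-2.84, 2.84]. Speed limits (rad/s): [2.79, 2.79, 3.14, 3.14, 3.14, 3.14, 3.14].

## Interface

Orientations are given as a rotation vector (axis times angle).
In Python, from plant import arm gives the robot as it stands. The module is installed in compiled form; this text tells all that it offers.
- The arm moves only by the tool jog_arm, never from a script. Its arguments are lists of equal length, an entry for each row: "angular": the turn, a rotation vector about the world's x, y, z in degrees, a list of three; "travel": the shift along the world's x, y, z in m, a list of three; "hand": the gripper's target within -1 to 1 (shut at 1, half-way at 0, fully open at -1). In form: {"angular": [[ax, ay, az], ...], "travel": [[dx, dy, dz], ...], "hand": [hand, ...]}. A call has exactly 8 rows; each row shifts and turns the commanded pose from where the row before left it; what a row does not reach is not made up. A row lasts 1/12 s, in which the tool goes at most 41.7 mm and 7.16 degrees, less where a joint would pass 70% of its speed; a pose out of reach is approached as far as the arm can. A call is refused whole if a number of a shift passes 0.0417 or a number of a turn 7.16, either way. A call with a gripper value outside its range is refused whole. The fingers move at their own pace and stop on an object; the grip force is fixed at half the most. Time passes only in rows, so rows that do not move let the fingers close, or fill a call up. It gives the time, the measured TCP pose, the force and the opening at its end, in the units of the state.
- arm.sense(): the state, without advancing time (a new reading comes with each control period).
- arm.read_camera(name): name is "scene" or "top" or "wrist"; returns a dict with "pixels" (420x560x3 uint8, red, green, blue), "fx", "fy", "cx", "cy" (pixels), "extrinsics" (4x4, takes a point from world to camera coordinates). Camera axes: x right, y up, looking along -z (the intrinsics and any distortion apply to the point x, -y, -z); pixel columns grow to the right and rows downward; lengths in m; the calibration is good to about 2 mm. A picture is of the moment at which its call begins. There is no depth.
- arm.job_done(): hands the job in, once; it reports no verdict.
Trained networks look in a picture, given as the dict that the camera call returned (one of the last four; its "shot" number tells which), for a name from the list of things; names that differ only in an ending like _2 or _b are one class to them, and where a whole thing is asked for, a point or a joint stands for the part that bears it (a point fixed in the world has none). Each returns a list of dicts, best first, with "confidence" (0 to 1); they miss things now and then, are a little off and sometimes report something else, mostly with a low value. They report only what shows in the picture. A call takes as long as a camera call. They do not tell look-alikes from the thing itself.
- arm.silhouettes(picture, thing): "region" (420x560 bool, what is visible of it) and "uv" ([column, row] in pixels, amid what is visible of it).
- arm.spot_point(picture, thing): "uv" ([column, row] in pixels: a listed point, or the origin of a listed thing).
The state is a dict: "time": time; "q": joint angles; "joint_vel": joint speeds; "joint_torque": joint torques, N m; "ee_pos": TCP position; "orientation": TCP orientation; "ft_force": force on the tool from outside, world axes, zero at the start; "moment": the same for the moment, N m; "gripper_width": finger opening in m.
Only numpy, scipy, OpenCV 4.12 (cv2) and the standard library are available. Lean on these libraries where they do the work, as an engineer would, in place of code of your own. Each camera call takes 0.05 s, during which the arm holds its last target. There are 200 camera calls.

## Task

Set the wooden jigsaw piece flat on the carousel's white plate, centred, between the two black stops, and let go of it. Then take the carousel by its upright blue dowel and turn it until the red jar, with the plate in front of it, faces the yellow pointer, and finish while still gripping the dowel between the fingers, holding the carousel still there. Leave the hairbrush, whistle and frog where they lie.

Things in the scene. Friction and masses are not known exactly. Their poses are not given: they have to be found in the camera images.
- jigsaw: Loose wooden jigsaw piece, about 35 g: flat 40 x 40 mm body, 12 mm thick, a round tab on its +x and -x sides (58 mm over the tabs). On its centre stands an orange bar grip, 26 mm along x, 12 mm along y, from 12 to 34 mm above the underside; pinch it across its 12 mm. Origin: centre of the underside; z up. A half turn makes no difference.
- plate (a point): Centre of the upper face of the carousel's white plate (70 mm along x, 64 along y), where the piece's origin belongs, 34 mm above the table. x points straight out from the carousel's axis, z up. Two black stops, 40 mm along x, 8 thick, 8 high, at y = +28 and -28 mm leave 48 mm clear between them: the piece goes in with its tabs along x, either way round.
- red_jar (a point): Centre of the lid of the marked jar: red with red lid, 45 mm diameter, fixed on the carousel, its top 82 mm above the table, 50 mm from the axis, in the same direction from it as the plate. Two more such jars, pale with white lids, are fixed 120 degrees either side of it.
- front_edge (a point): Point on the rim of the blue-green painted disc, 150 mm from the axis, straight out from the red jar and the plate, at the height of the disc's upper face (30 mm above the table). When the red jar faces front, it is next to the yellow pointer.
- carousel_base: Fixed round grey foot under the disc. Origin on the carousel's vertical axis at table height; its x axis points from the axis to the yellow pointer, which marks the front; z up. The disc above it is 300 mm in diameter, upper face 30 mm above the table.
- pointer (a point): Top centre of the fixed yellow pointer, a diamond-shaped block 51 mm across at the end of a flat yellow arm, 176 mm from the carousel's axis, 24 mm above the table.
- carousel (a joint): Angle of the carousel about its vertical axis, rad, growing counter-clockwise seen from above. 0 (or any full turn) means that the red jar faces the pointer. It turns freely either way with slight friction (about 1 N at the dowel), and stays where it is left.
- dowel: Upright round blue dowel, 18 mm diameter, 110 mm tall, standing on the disc 115 mm from the axis, across the axis from the red jar, free to spin on its own upright pin like a crank grip. Origin: centre of its foot on the disc (30 mm above the table); its top is 140 mm above the table, 58 mm higher than the jars.
- hairbrush: Pink hairbrush lying bristles up, 205 mm long along x (handle to -x), 55 mm wide, 29 mm high. Origin: underside, near the joint of handle and head. To be left alone.
- whistle: Silver metal whistle, about 55 mm long, 20 mm wide, 22 mm high. Origin: underside, below the round chamber. To be left alone.
- frog: Purple rubber frog, about 55 x 60 mm, 35 mm high. Origin: centre of the underside. To be left alone.
Mind the look-alikes: they are no part of the job. Several things look just like the jigsaw: the one meant starts farthest to the robot's left.

How it is judged:
On the way, in this order (a step that is already met when the one before it is completed fails the run):
1. the jigsaw piece lies flat and centred on the plate between the stops, let go (horizontal distance between jigsaw and plate below 0.01 m and z of jigsaw in the frame of plate between -0.003 and 0.004 m and angle between the x axis of jigsaw and the x axis of plate, either way round below 0.25 rad and angle between jigsaw's own z axis and vertical below 0.1 rad and contact force between the fingers and jigsaw below 0.05 N), for 0.2 s.
2. the dowel is gripped and the carousel stands with the red jar facing the pointer (y of front_edge in the frame of carousel_base between -0.015 and 0.015 m and x of front_edge in the frame of carousel_base above 0 m and contact force between the fingers and dowel above 2 N and velocity of joint carousel between -0.05 and 0.05 rad/s), for 0.3 s.
At the end, for the whole second after the job is handed in: Piece flat between the stops, within 10 mm of the plate centre, tabs along plate x within 0.25 rad, fingers off it. Front edge point within 15 mm sideways of the pointer line, on the pointer side. Fingers grip the dowel (over 2 N), carousel at rest (under 0.05 rad/s) (all of step 1 and all of step 2); the arm keeps its last pose, push and grip.
It fails at once if the hairbrush is disturbed (moved over 20 mm) (distance of hairbrush from where it was at the start of the episode above 0.02 m).
It fails at once if the whistle is disturbed (moved over 20 mm) (distance of whistle from where it was at the start of the episode above 0.02 m).
It fails at once if the frog is disturbed (moved over 20 mm) (distance of frog from where it was at the start of the episode above 0.02 m).
It also fails if it takes over 61 s, if anything falls off the work surface, if the arm or the gripper's body presses on something with over 40 N, if the wrist force passes 120 N, or if a joint passes its speed limit or range.

## Working session

There is one attempt and no reset: what is moved stays moved. The work goes in short steps, Python scripts to look and compute and a tool call to move; the robot and the scene stay as the last step left them, time stands still between calls to the robot, and variables do not carry over. Pictures are saved under pics/ and viewed, about 8 in all and at most 12, crops included, and the job is handed in when it is done.

Besides the shell and the picture viewer there is one more tool, called after "Emit:" as name(argument=value, ...) on one line, values as JSON. jog_arm: Moves the arm, as the interface text tells. Its arguments: {"type":"object","properties":{"angular":{"type":"array","items":{"type":"array","items":{"type":"number"}}},"travel":{"type":"array","items":{"type":"array","items":{"type":"number"}}},"hand":{"type":"array","items":{"type":"number"}}},"required":["angular","travel","hand"]}

```bash
mkdir -p pics
cat > h.py <<'E'
import numpy as np, cv2
from plant import arm
def ray(p,uv):
    E=np.array(p["extrinsics"]);R,t=E[:3,:3],E[:3,3]
    d=np.array([(uv[0]-p["cx"])/p["fx"],-(uv[1]-p["cy"])/p["fy"],-1.0])
    return -R.T@t, R.T@d
def at(p,uv,z):
    o,d=ray(p,uv); return o+d*(z-o[2])/d[2]
def proj(p,X):
    E=np.array(p["extrinsics"]);c=E[:3,:3]@np.array(X)+E[:3,3]
    return [p["cx"]+p["fx"]*c[0]/-c[2], p["cy"]-p["fy"]*c[1]/-c[2]]
def save(p,n): cv2.imwrite("pics/"+n,cv2.cvtColor(p["pixels"],cv2.COLOR_RGB2BGR))
np.set_printoptions(precision=4,suppress=True)
E
python3 - <<'E'
from h import *
s=arm.sense();print(s["time"],s["ee_pos"],s["orientation"],s["gripper_width"])
for c in("top","scene"):
    p=arm.read_camera(c);save(p,c+"1.png")
    print(c,{k:p[k] for k in p if k not in("pixels","extrinsics")})
    for n,z in(("jigsaw",0),("plate",.034),("red_jar",.082),("front_edge",.03),("carousel_base",0),("pointer",.024),("dowel",.03),("hairbrush",0),("whistle",0),("frog",0)):
        for r in arm.spot_point(p,n): 
            if r["confidence"]>.2: print(n,round(r["confidence"],2),np.array(r["uv"]),at(p,r["uv"],z))
E
```

```text
0.0 [ 0.1441 -0.633   0.2301] [ 2.1038  0.2394 -2.1045] 0.08530241959368191
top {'fx': 464.23060071823693, 'fy': 464.23060071823693, 'cx': 281.10378860977596, 'cy': 211.07978867428162, 'shot': 1}
jigsaw 0.88 [277.  254.7] [0.5116 0.1596 0.    ]
jigsaw 0.88 [273.1 209.6] [0.605  0.1681 0.    ]
jigsaw 0.6 [232.9 248. ] [0.5252 0.2502 0.    ]
jigsaw 0.6 [350.3 213.7] [0.5961 0.0087 0.    ]
plate 0.84 [370.2 216. ] [ 0.5859 -0.0264  0.034 ]
red_jar 0.6 [407. 220.] [ 0.5707 -0.0868  0.082 ]
front_edge 0.58 [349.6 215.5] [0.5876 0.0138 0.03  ]
front_edge 0.26 [370.5 218.9] [ 0.5807 -0.0275  0.03  ]
carousel_base 0.75 [422. 233.] [ 0.556 -0.136  0.   ]
pointer 0.96 [395.  149.9] [ 0.7246 -0.0825  0.024 ]
pointer 0.43 [152.5 229.5] [0.5605 0.4109 0.024 ]
dowel 0.67 [488.8 245.2] [ 0.5284 -0.2563  0.03  ]
hairbrush 0.7 [151.8 228.1] [0.5665 0.42   0.    ]
whistle 0.6 [222.9 301.7] [0.417  0.2682 0.    ]
whistle 0.26 [408.3 224.9] [ 0.5727 -0.1089  0.    ]
frog 0.77 [227.4 190.2] [0.6464 0.2642 0.    ]
frog 0.21 [351.4 213. ] [0.5975 0.0064 0.    ]
scene {'fx': 406.5343268781144, 'fy': 406.5343268781144, 'cx': 286.66044562120135, 'cy': 209.47606126472454, 'shot': 2}
jigsaw 0.74 [286.  195.1] [0.5248 0.26   0.    ]
jigsaw 0.62 [259.4 215.2] [0.5052 0.1583 0.    ]
jigsaw 0.53 [297.8 225.7] [0.6056 0.1728 0.    ]
plate 0.79 [244.3 267.4] [ 0.5821 -0.0244  0.034 ]
red_jar 0.6 [217.8 274.4] [ 0.5724 -0.096   0.082 ]
front_edge 0.67 [257.2 264.2] [ 0.5988 -0.0009  0.03  ]
carousel_base 0.83 [200.8 312.3] [ 0.5535 -0.1393  0.    ]
pointer 0.96 [290.5 320.7] [ 0.723 -0.083  0.024]
pointer 0.23 [199.9 312.5] [ 0.5648 -0.152   0.024 ]
dowel 0.75 [148.  348.1] [ 0.5345 -0.2572  0.03  ]
dowel 0.68 [251.8 181.5] [0.4373 0.232  0.03  ]
hairbrush 0.94 [325.5 165.3] [0.5588 0.4353 0.    ]
whistle 0.45 [252.4 180.7] [0.4152 0.2678 0.    ]
frog 0.84 [331.6 205.5] [0.6464 0.2823 0.    ]
```

Run:
```python
import cv2
a=cv2.imread("pics/top1.png");b=cv2.imread("pics/scene1.png")
a=cv2.resize(a[120:330,110:530],None,fx=1.9,fy=1.9,interpolation=2)
cv2.imwrite("pics/top1c.png",a)
```

```text
(no output)
```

View pics/top1c.png

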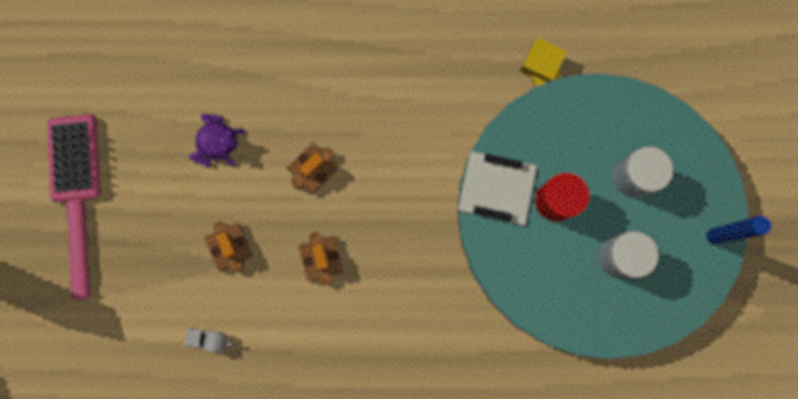

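The picture shows three look-alikes. The leftmost is at full-frame px (231,250), about (0.525, 0.255), with its bar roughly 25° from world x. The plate is at (0.585, -0.025) and the carousel axis at about (0.555, -0.137), so it needs to turn about -58°.

Run:
```python
from h import *
from scipy.spatial.transform import Rotation as R
s=arm.sense();print(R.from_rotvec(s["orientation"]).as_matrix(), s["q"])
```

```text
[[ 0.      0.2219 -0.9751]
 [ 0.     -0.9751 -0.2219]
 [-1.     -0.     -0.    ]] [ 1.3205  0.6149 -0.0126  1.4234  0.0081  1.1034 -0.0404]
```

Emit:
jog_arm(angular=[[0, 0, 0], [0, 0, 0], [0, 0, 0], [0, 0, 0], [0, 0, 0], [0, 0, 0], [0, 0, 0], [0, 0, 0]], travel=[[0.0255, 0.0274, 0], [0.0255, 0.0274, 0], [0.0255, 0.0274, 0], [0.0255, 0.0274, 0], [0.0255, 0.0274, 0], [0.0255, 0.0274, 0], [0.0255, 0.0274, 0], [0.0255, 0.0274, 0]], hand=[0, 0, 0, 0, 0, 0, 0, 0])

```text
time: 1.77
ee_pos: [0.3493, -0.4132, 0.2316]
orientation: [2.103, 0.236, -2.102]
ft_force: [1.0, -1.1, 0.3]
gripper_width: 0.0424
```

Emit:
jog_arm(angular=[[0, 0, 0], [0, 0, 0], [0, 0, 0], [0, 0, 0], [0, 0, 0], [0, 0, 0], [0, 0, 0], [0, 0, 0]], travel=[[0.0255, 0.0274, 0], [0.0255, 0.0274, 0], [0.0255, 0.0274, 0], [0.0255, 0.0274, 0], [0.0255, 0.0274, 0], [0.0255, 0.0274, 0], [0.002, 0.036, 0], [0.002, 0.036, 0]], hand=[0, 0, 0, 0, 0, 0, 0, 0])

```text
time: 2.43
ee_pos: [0.5067, -0.1764, 0.2312]
orientation: [2.104, 0.237, -2.102]
ft_force: [-0.9, 0.6, 0.2]
gripper_width: 0.043
```

Emit:
jog_arm(angular=[[0, 0, 2], [0, 0, 2], [0, 0, 2], [0, 0, 2], [0, 0, 2], [0, 0, 2], [0, 0, 0], [0, 0, 0]], travel=[[0.002, 0.036, 0], [0.002, 0.036, 0], [0.002, 0.036, 0], [0.002, 0.036, 0], [0.002, 0.036, 0], [0.002, 0.036, 0], [0.002, 0.036, 0], [0.002, 0.036, 0]], hand=[0, 0, 0, 0, 0, 0, 0, 0])

```text
time: 3.1
ee_pos: [0.5213, 0.1115, 0.2316]
orientation: [1.983, 0.436, -1.981]
ft_force: [-0.2, 0.4, -0.7]
gripper_width: 0.0426
```

Emit:
jog_arm(angular=[[0, 0, 0], [0, 0, 0], [0, 0, 0], [0, 0, 0], [0, 0, 0], [0, 0, 0], [0, 0, 0], [0, 0, 0]], travel=[[0.001, 0.035, 0], [0.001, 0.035, 0], [0.001, 0.035, -0.02], [0.001, 0.035, -0.02], [0, 0.003, -0.02], [0, 0, -0.02], [0, 0, 0], [0, 0, 0]], hand=[0, 0, 0, 0, 0, 0, 0, 0])

```text
time: 3.77
ee_pos: [0.5249, 0.2522, 0.1506]
orientation: [1.979, 0.435, -1.984]
ft_force: [0.7, -1.0, 1.4]
gripper_width: 0.0427
```

Run:
```python
from h import *
s=arm.sense();print(s["time"],s["ee_pos"])
p=arm.read_camera("wrist");save(p,"w1.png")
for r in arm.spot_point(p,"jigsaw"): print(r["confidence"],r["uv"],at(p,r["uv"],0))
# orange bar top
hsv=cv2.cvtColor(p["pixels"],cv2.COLOR_RGB2HSV)
m=cv2.inRange(hsv,(8,190,150),(20,255,255))
n,l,st,c=cv2.connectedComponentsWithStats(m)
for i in range(1,n):
    if st[i,4]>60:
        pts=np.argwhere(l==i)[:,::-1]
        W=np.array([at(p,u,.034)[:2] for u in pts]).astype(np.float32)
        print(st[i],cv2.minAreaRect(W))
print("tcp px",proj(p,s["ee_pos"]))
```

```text
3.7667 [0.5249 0.2522 0.1506]
0.85 [278.6, 192.2] [0.5192 0.2546 0.    ]
0.71 [370.8, 245.4] [0.5083 0.1561 0.    ]
0.65 [415.9, 145.8] [0.6042 0.1673 0.    ]
[409 135  45  28 804] ((0.6070376634597778, 0.16995316743850708), (0.017094546929001808, 0.030838415026664734), 43.913082122802734)
[270 179  16  39 584] ((0.5237917304039001, 0.2572147250175476), (0.030991224572062492, 0.011825291439890862), 24.837324142456055)
[365 238  26  38 705] ((0.5124731659889221, 0.16126121580600739), (0.03324532136321068, 0.0186141449958086), 15.723315238952637)
tcp px [np.float64(284.3200292684116), np.float64(277.8794368527015)]
```

View pics/w1.png

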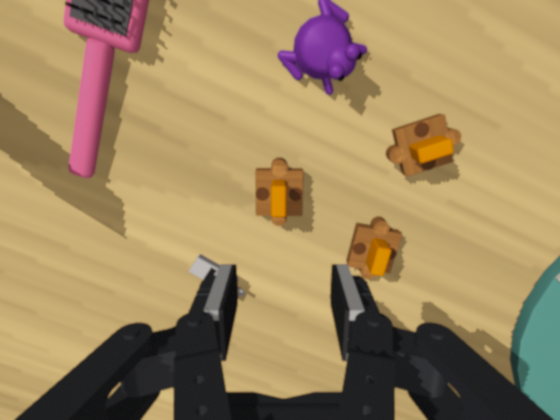

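The target piece is at px (279,192) with its bar in line with the jaws. Best estimate is (0.521, 0.256), yaw 25°. Descending to grip.

Emit:
jog_arm(angular=[[0, 0, 0], [0, 0, 0], [0, 0, 0], [0, 0, 0], [0, 0, 0], [0, 0, 0], [0, 0, 0], [0, 0, 0]], travel=[[-0.004, 0.0035, -0.02], [0, 0, -0.025], [0, 0, -0.025], [0, 0, -0.025], [0, 0, -0.02], [0, 0, -0.01], [0, 0, -0.008], [0, 0, 0]], hand=[0, 0, 0, 0, 0, 0, 0, 0])

```text
time: 4.53
ee_pos: [0.5215, 0.2561, 0.0181]
orientation: [1.982, 0.435, -1.982]
ft_force: [-0.4, -0.3, -0.6]
gripper_width: 0.0429
```

Emit:
jog_arm(angular=[[0, 0, 0], [0, 0, 0], [0, 0, 0], [0, 0, 0], [0, 0, 0], [0, 0, 0], [0, 0, 0], [0, 0, 0]], travel=[[0, 0, 0], [0, 0, 0], [0, 0, 0], [0, 0, 0], [0, 0, 0], [0, 0, 0], [0, 0, 0], [0, 0, 0]], hand=[0.3, 0.6, 1, 1, 1, 1, 1, 1])

```text
time: 5.2
ee_pos: [0.5224, 0.2569, 0.02]
orientation: [1.985, 0.437, -1.979]
ft_force: [-0.6, -0.5, 5.8]
gripper_width: 0.0104
```

Run:
```python
from h import *
s=arm.sense();print(s["time"],s["ee_pos"],s["ft_force"],s["gripper_width"])
p=arm.read_camera("wrist");save(p,"w2.png")
for r in arm.spot_point(p,"jigsaw"): print(r["confidence"],r["uv"],at(p,r["uv"],0))
```

```text
5.2 [0.5224 0.2569 0.02  ] [-0.6084 -0.4974  5.8271] 0.010381895811602884
0.82 [525.0, 189.5] [0.6047 0.1668 0.    ]
0.75 [282.4, 263.7] [0.519  0.2564 0.    ]
0.6 [438.2, 344.4] [0.5096 0.1545 0.    ]
```

View pics/w2.png

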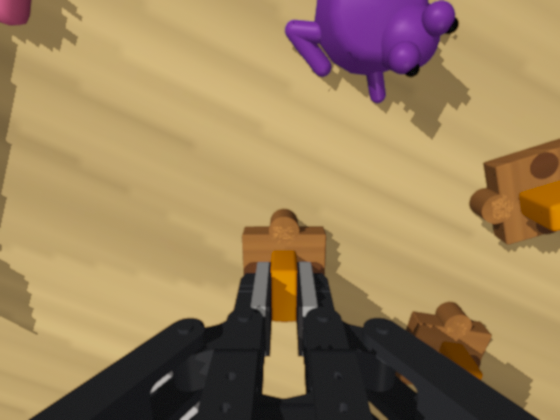

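Gripped (opening 10.4 mm); the bar sits between the pads at px (284,285). Next I lift and refine the plate, axis and pointer from the top camera.

Emit:
jog_arm(angular=[[0, 0, 0], [0, 0, 0], [0, 0, 0], [0, 0, 0], [0, 0, 0], [0, 0, 0], [0, 0, 0], [0, 0, 0]], travel=[[0, 0, 0.015], [0, 0, 0.025], [0, 0, 0.03], [0, 0, 0.03], [0, 0, 0.03], [0, 0, 0], [0, 0, 0], [0, 0, 0]], hand=[1, 1, 1, 1, 1, 1, 1, 1])

```text
time: 5.97
ee_pos: [0.5207, 0.2559, 0.148]
orientation: [1.981, 0.436, -1.983]
ft_force: [0.4, -0.8, -0.8]
gripper_width: 0.0099
```

```bash
cat > plate.py <<'E'
from h import *
def blob(p,lo,hi,near,z,rad):
    hsv=cv2.cvtColor(p["pixels"],cv2.COLOR_RGB2HSV); m=cv2.inRange(hsv,lo,hi)
    c=np.zeros_like(m);cv2.circle(c,tuple(int(v) for v in near),rad,255,-1);m&=c
    n,l,st,_=cv2.connectedComponentsWithStats(m); i=1+np.argmax(st[1:,4])
    return np.array([at(p,u,z)[:2] for u in np.argwhere(l==i)[:,::-1]]).astype(np.float32)
def run():
    for c in("top","scene"):
        p=arm.read_camera(c); save(p,c+"_%d.png"%p["shot"])
        r=arm.silhouettes(p,"plate")
        W=blob(p,(0,0,150),(179,60,255),proj(p,(.585,-.026,.034)),.034,30); b=cv2.minAreaRect(W); print(c,"white",b)
        m=cv2.inRange(cv2.cvtColor(p["pixels"],cv2.COLOR_RGB2HSV),(75,60,40),(98,255,255))
        n,l,st,_=cv2.connectedComponentsWithStats(m); i=1+np.argmax(st[1:,4])
        k=cv2.findContours((l==i).astype(np.uint8),cv2.RETR_EXTERNAL,cv2.CHAIN_APPROX_NONE)[0]
        k=max(k,key=len)[:,0]
        print(" disc",cv2.fitEllipse(np.array([at(p,u,.03)[:2] for u in cv2.convexHull(k)[:,0]]).astype(np.float32)))
        for n,z in(("plate",.034),("front_edge",.03),("pointer",.024),("red_jar",.082),("dowel",.03)):
            r=arm.spot_point(p,n)
            if r: print(" ",n,round(r[0]["confidence"],2),at(p,r[0]["uv"],z)[:2])
E
python3 -c "
from plate import *
s=arm.sense();print(s['time'],s['ee_pos'],s['gripper_width'],s['ft_force']);run()"
```

```text
5.9667 [0.5207 0.2559 0.148 ] 0.009873348054385778 [ 0.4182 -0.8492 -0.8143]
top white ((0.582323431968689, -0.027921684086322784), (0.07217153161764145, 0.0667857974767685), 76.94520568847656)
 disc ((0.5554327964782715, -0.1371302306652069), (0.295295387506485, 0.2963506579399109), 28.692977905273438)
  plate 0.72 [ 0.5805 -0.027 ]
  front_edge 0.86 [0.5965 0.0126]
  pointer 0.57 [ 0.7231 -0.0828]
  red_jar 0.81 [ 0.5694 -0.0903]
  dowel 0.78 [ 0.5327 -0.2544]
scene white ((0.5824182033538818, -0.031809814274311066), (0.07010702788829803, 0.0649368092417717), 76.96790313720703)
 disc ((0.5555410981178284, -0.14771360158920288), (0.2795412242412567, 0.30529019236564636), 46.66356658935547)
  plate 0.82 [ 0.5839 -0.0282]
  front_edge 0.85 [0.5953 0.0015]
  pointer 0.79 [ 0.7138 -0.088 ]
  red_jar 0.67 [ 0.5712 -0.0928]
  dowel 0.82 [ 0.5259 -0.249 ]
```

Emit:
jog_arm(angular=[[0, 0, 6.5], [0, 0, 6.5], [0, 0, 6.5], [0, 0, 6.5], [0, 0, 6.5], [0, 0, 6.5], [0, 0, 6.5], [0, 0, 6.5]], travel=[[0.0078, -0.035, 0], [0.0078, -0.035, 0], [0.0078, -0.035, 0], [0.0078, -0.035, 0], [0.0078, -0.035, 0], [0.0078, -0.035, 0], [0.0078, -0.035, 0], [0.0078, -0.036, 0]], hand=[1, 1, 1, 1, 1, 1, 1, 1])

```text
time: 7.33
ee_pos: [0.5839, -0.0263, 0.1485]
orientation: [1.373, 1.094, -1.372]
ft_force: [-0.0, 0.4, 0.3]
gripper_width: 0.0101
```

Emit:
jog_arm(angular=[[0, 0, 0], [0, 0, 0], [0, 0, 0], [0, 0, 0], [0, 0, 0], [0, 0, 0], [0, 0, 0], [0, 0, 0]], travel=[[0, 0, -0.02], [0, 0, -0.02], [0, 0, -0.01], [0, 0, 0], [0, 0, 0], [0, 0, 0], [0, 0, 0], [0, 0, 0]], hand=[1, 1, 1, 1, 1, 1, 1, 1])

```text
time: 8.0
ee_pos: [0.5844, -0.0241, 0.0994]
orientation: [1.377, 1.091, -1.374]
ft_force: [0.5, -0.4, -0.1]
gripper_width: 0.0102
```

Run:
```python
from h import *
from scipy.spatial.transform import Rotation as R
s=arm.sense();print(s["time"],s["ee_pos"],s["ft_force"],s["gripper_width"]);y=R.from_rotvec(s["orientation"]).as_matrix()[:,1];print("xplate yaw",np.degrees(np.arctan2(y[1],y[0]))+90)
p=arm.read_camera("wrist");save(p,"w3.png")
zb=s["ee_pos"][2]-.02
for n,z in(("jigsaw",zb),("plate",.034),("front_edge",.03),("pointer",.024)):
  for r in arm.spot_point(p,n): print(n,r["confidence"],r["uv"],at(p,r["uv"],z))
```

```text
8.0 [ 0.5844 -0.0241  0.0994] [ 0.5071 -0.4199 -0.0647] 0.010219729308400887
xplate yaw 76.87452995444934
jigsaw 0.79 [283.0, 266.6] [ 0.5824 -0.0283  0.0794]
front_edge 0.85 [280.8, 173.7] [0.5896 0.0087 0.03  ]
front_edge 0.23 [282.1, 265.0] [ 0.5759 -0.0535  0.03  ]
pointer 0.97 [500.1, 254.2] [ 0.724  -0.0827  0.024 ]
```

View pics/w3.png

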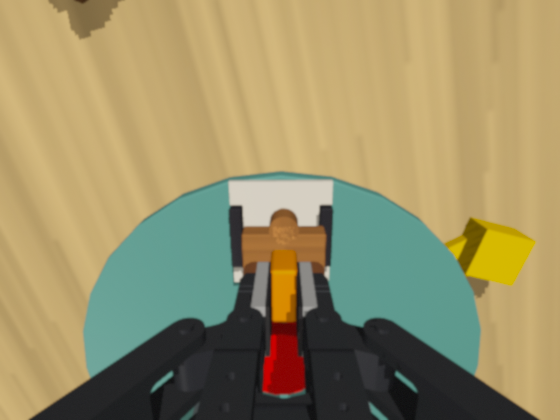

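Yaw is aligned; the plate's outer edge shows at px (229..333, 181) and its inner-left corner near (234,283). Working out the offsets.

Run:
```python
from h import *
p=arm.read_camera("wrist")
u=np.array([np.cos(np.radians(77)),np.sin(np.radians(77))]);v=np.array([-u[1],u[0]])
A=[at(p,q,.034)[:2] for q in((229,180.5),(333,180.5),(234,283))]
for a in A: print(a)
print("widths",np.linalg.norm(A[1]-A[0]),np.linalg.norm(A[2]-A[0]))
c=(A[0]+A[1])/2-u*.035;print("plate c",c, "from inner",(A[2]+ (A[1]-A[0])/2+u*.035))
B=[at(p,q,.042)[:2] for q in((231,206),(332,206))];print("stops mid",(B[0]+B[1])/2-u*.02)
t=arm.sense()["ee_pos"][2]-.02
J=[at(p,q,t+.012)[:2] for q in((242,227),(327,227))];print("piece c",(J[0]+J[1])/2-u*.02,np.linalg.norm(J[1]-J[0]))
print(arm.sense()["ee_pos"])
```

```text
[0.5575 0.0123]
[ 0.6193 -0.0021]
[ 0.541  -0.0574]
widths 0.06343425531501143 0.07160488904943409
plate c [ 0.5805 -0.029 ] from inner [ 0.5797 -0.0305]
stops mid [ 0.5811 -0.0278]
piece c [ 0.5842 -0.022 ] 0.039476043980727966
[ 0.5837 -0.0246  0.0985]
```

Emit:
jog_arm(angular=[[0, 0, 0], [0, 0, 0], [0, 0, 0], [0, 0, 0], [0, 0, 0], [0, 0, 0], [0, 0, 0], [0, 0, 0]], travel=[[-0.0025, -0.003, 0], [0, 0, -0.01], [0, 0, -0.01], [0, 0, -0.01], [0, 0, -0.006], [0, 0, -0.004], [0, 0, -0.003], [0, 0, 0]], hand=[1, 1, 1, 1, 1, 1, 1, 1])

```text
time: 8.97
ee_pos: [0.581, -0.0276, 0.0547]
orientation: [1.376, 1.092, -1.377]
ft_force: [0.4, -0.5, -1.0]
gripper_width: 0.0105
```

Run:
```python
from h import *
s=arm.sense();print(s["time"],s["ee_pos"],s["ft_force"],s["gripper_width"])
p=arm.read_camera("wrist");save(p,"w4.png")
```

```text
8.9667 [ 0.581  -0.0276  0.0547] [ 0.428  -0.5309 -0.975 ] 0.010490466358218976
```

View pics/w4.png

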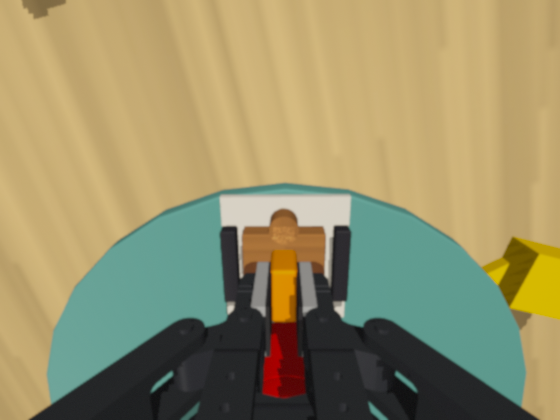

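The piece is centred between the stops: body at px 242–327, stops at 221–350, with their outer ends level at row 227. I lower the last few mm and release.

Emit:
jog_arm(angular=[[0, 0, 0], [0, 0, 0], [0, 0, 0], [0, 0, 0], [0, 0, 0], [0, 0, 0], [0, 0, 0], [0, 0, 0]], travel=[[0, 0, -0.001], [0, 0, -0.001], [0, 0, -0.001], [0, 0, 0], [0, 0, 0], [0, 0, 0], [0, 0, 0], [0, 0, 0]], hand=[1, 1, 1, 1, 1, 1, 1, 1])

```text
time: 9.68
ee_pos: [0.5824, -0.0278, 0.0539]
orientation: [1.378, 1.089, -1.374]
ft_force: [-1.0, -1.2, 5.5]
gripper_width: 0.01
```

Emit:
jog_arm(angular=[[0, 0, 0], [0, 0, 0], [0, 0, 0], [0, 0, 0], [0, 0, 0], [0, 0, 0], [0, 0, 0], [0, 0, 0]], travel=[[0, 0, 0], [0, 0, 0], [0, 0, 0], [0, 0, 0], [0, 0, 0.002], [0, 0, 0.01], [0, 0, 0.02], [0, 0, 0.03]], hand=[0.6, 0.3, 0, 0, 0, 0, 0, 0])

```text
time: 10.35
ee_pos: [0.5793, -0.0278, 0.1133]
orientation: [1.373, 1.095, -1.381]
ft_force: [0.1, 0.1, 0.3]
gripper_width: 0.0424
```

Emit:
jog_arm(angular=[[0, 0, 0], [0, 0, 0], [0, 0, 0], [0, 0, 0], [0, 0, 0], [0, 0, 0], [0, 0, 0], [0, 0, 0]], travel=[[0, 0, 0.04], [0, 0, 0.035], [0, -0.03, 0], [0, -0.03, 0], [0, -0.02, 0], [0, 0, 0], [0, 0, 0], [0, 0, 0]], hand=[0, 0, 0, 0, 0, 0, 0, 0])

```text
time: 11.02
ee_pos: [0.5812, -0.1062, 0.1898]
orientation: [1.377, 1.093, -1.375]
ft_force: [-0.7, 0.5, 0.5]
gripper_width: 0.0424
```

Run:
```python
from h import *
s=arm.sense();print(s["time"],s["ee_pos"],s["ft_force"],s["gripper_width"],s["q"])
p=arm.read_camera("wrist");save(p,"w5.png")
for n,z in(("jigsaw",.034),("plate",.034),("front_edge",.03),("red_jar",.082),("dowel",.03)):
  for r in arm.spot_point(p,n): print(n,r["confidence"],r["uv"],at(p,r["uv"],z))
```

```text
11.0167 [ 0.5812 -0.1062  0.1898] [-0.6656  0.4822  0.5185] 0.04235387805786835 [ 0.4377  0.6038 -0.4772  1.6467  0.3199  0.9694 -0.3785]
jigsaw 0.8 [263.3, 100.1] [ 0.581  -0.0305  0.034 ]
red_jar 0.75 [259.7, 187.5] [ 0.5662 -0.089   0.082 ]
dowel 0.63 [266.5, 327.4] [ 0.5288 -0.2502  0.03  ]
```

View pics/w5.png

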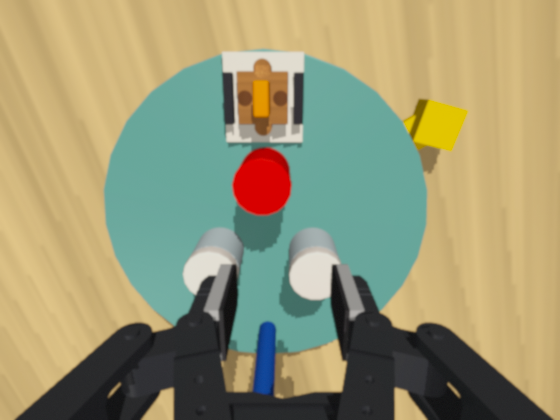

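The piece sits centred on the plate: body centre px (262,98), plate centre px (263,98). Next I go over the dowel at about (0.530, -0.249).

Emit:
jog_arm(angular=[[0, 0, 0], [0, 0, 0], [0, 0, 0], [0, 0, 0], [0, 0, 0], [0, 0, 0], [0, 0, 0], [0, 0, 0]], travel=[[-0.012, -0.036, 0], [-0.013, -0.036, 0], [-0.013, -0.036, 0], [-0.013, -0.035, 0], [0, 0, -0.015], [0, 0, 0], [0, 0, 0], [0, 0, 0]], hand=[-0.2, -0.2, -0.2, -0.2, -0.2, -0.2, -0.2, -0.2])

```text
time: 11.98
ee_pos: [0.5312, -0.2486, 0.1749]
orientation: [1.376, 1.094, -1.373]
ft_force: [-0.5, 0.3, -0.4]
gripper_width: 0.0511
```

Run:
```python
from h import *
s=arm.sense();print(s["time"],s["ee_pos"],s["gripper_width"])
C=[]
for c in("wrist","top","scene"):
  p=arm.read_camera(c);save(p,"d_%s.png"%c)
  hsv=cv2.cvtColor(p["pixels"],cv2.COLOR_RGB2HSV);m=cv2.inRange(hsv,(105,150,50),(122,255,255))
  n,l,st,ce=cv2.connectedComponentsWithStats(m)
  for i in range(1,n):
    if st[i,4]>20: print(c,st[i],ce[i])
  for r in arm.spot_point(p,"dowel"): print(c,r["confidence"],r["uv"],at(p,r["uv"],.03))
  print("expected top",proj(p,(.5295,-.249,.14)),"foot",proj(p,(.5295,-.249,.03)))
a=np.hstack([cv2.imread("pics/d_wrist.png"),cv2.imread("pics/d_scene.png")])
cv2.imwrite("pics/d.png",cv2.resize(a,(800,300),interpolation=cv2.INTER_AREA))
```

```text
11.9833 [ 0.5312 -0.2486  0.1749] 0.05111848927597538
wrist [ 268  185   29   76 1755] [282.4091 225.1117]
wrist 0.67 [285.3, 196.8] [ 0.5308 -0.2542  0.03  ]
expected top [np.float64(281.8995229982863), np.float64(247.60936374960022)] foot [np.float64(282.42311399744943), np.float64(191.50602858538312)]
top [482 235  33  13 253] [498.4862 241.1304]
top 0.57 [488.1, 243.8] [ 0.5311 -0.2551  0.03  ]
expected top [np.float64(510.7657833113766), np.float64(238.63161265309913)] foot [np.float64(485.00468099160935), np.float64(244.61950434390437)]
scene [ 369   49   64   72 3308] [401.5946  84.1732]
scene [129 307  14  10  63] [134.8095 311.1429]
scene [144 333   9  16  63] [148.6825 343.1587]
scene 0.75 [148.5, 343.7] [ 0.5293 -0.2504  0.03  ]
expected top [np.float64(134.761419463584), np.float64(306.5129326021299)] foot [np.float64(149.13594317373705), np.float64(343.1055107905795)]
```

View pics/d.png

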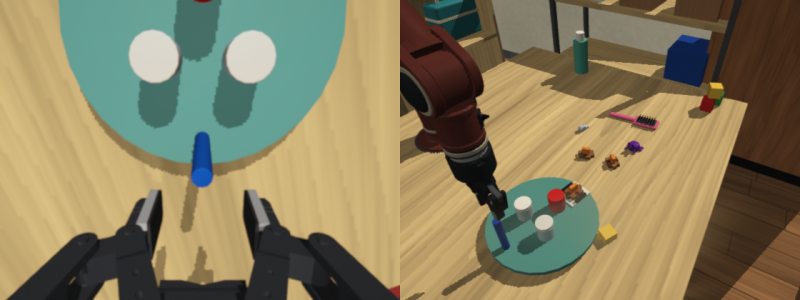

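The dowel top at px (283,247) matches the expected spot midway between the jaws. Lowering and gripping.

Emit:
jog_arm(angular=[[0, 0, 0], [0, 0, 0], [0, 0, 0], [0, 0, 0], [0, 0, 0], [0, 0, 0], [0, 0, 0], [0, 0, 0]], travel=[[-0.001, -0.001, -0.02], [0, 0, -0.02], [0, 0, -0.02], [0, 0, -0.015], [0, 0, 0], [0, 0, 0], [0, 0, 0], [0, 0, 0]], hand=[-0.2, -0.2, -0.2, -0.2, 0.2, 0.5, 1, 1])

```text
time: 12.95
ee_pos: [0.53, -0.2516, 0.1004]
orientation: [1.377, 1.09, -1.375]
ft_force: [0.4, 0.2, -2.3]
gripper_width: 0.0167
```

Emit:
jog_arm(angular=[[0, 0, 0], [0, 0, 0], [0, 0, 0], [0, 0, 0], [0, 0, 0], [0, 0, 0], [0, 0, 0], [0, 0, 0]], travel=[[0, 0, 0], [0, 0, 0], [0, 0, 0], [0, 0, 0], [0, 0, 0], [0, 0, 0], [0, 0, 0], [0, 0, 0]], hand=[1, 1, 1, 1, 1, 1, 1, 1])

```text
time: 13.62
ee_pos: [0.5301, -0.2516, 0.1003]
orientation: [1.377, 1.09, -1.375]
ft_force: [0.2, 1.0, 6.8]
gripper_width: 0.0164
```

Run:
```python
from h import *
s=arm.sense();e=s["ee_pos"];print(s["time"],e,s["ft_force"],s["gripper_width"])
A=np.array([.5555,-.1375]);d=e[:2]-A;r=np.linalg.norm(d);a0=np.arctan2(d[1],d[0]);print(r,np.degrees(a0))
P=np.array([.7235,-.0828]);g=P-A;print(np.linalg.norm(g),np.degrees(np.arctan2(g[1],g[0])))
end=np.arctan2(g[1],g[0])-np.pi
w=np.linspace(0,1,17);w=w*w*(3-2*w)
X=A+r*np.c_[np.cos(a0+(end-a0)*w),np.sin(a0+(end-a0)*w)]
print(X[-1],np.round(np.diff(X,axis=0),4).tolist())
```

```text
13.6167 [ 0.5301 -0.2516  0.1003] [0.2382 1.0077 6.7545] 0.016384354436824296
0.11692916030577932 -102.57109091726583
0.1766807572997128 18.035002678690972
[ 0.4443 -0.1737] [[-0.0013, 0.0003], [-0.0037, 0.0009], [-0.0057, 0.0017], [-0.0073, 0.0026], [-0.0084, 0.0037], [-0.009, 0.0049], [-0.0091, 0.0061], [-0.0087, 0.0072], [-0.008, 0.008], [-0.007, 0.0084], [-0.0058, 0.0085], [-0.0045, 0.008], [-0.0033, 0.007], [-0.0022, 0.0055], [-0.0013, 0.0036], [-0.0004, 0.0013]]
```

Emit:
jog_arm(angular=[[0, 0, 0], [0, 0, 0], [0, 0, 0], [0, 0, 0], [0, 0, 0], [0, 0, 0], [0, 0, 0], [0, 0, 0]], travel=[[-0.0013, 0.0003, 0], [-0.0037, 0.0009, 0], [-0.0057, 0.0017, 0], [-0.0073, 0.0026, 0], [-0.0084, 0.0037, 0], [-0.009, 0.0049, 0], [-0.0091, 0.0061, 0], [-0.0087, 0.0072, 0]], hand=[1, 1, 1, 1, 1, 1, 1, 1])

```text
time: 14.28
ee_pos: [0.4775, -0.2237, 0.1002]
orientation: [1.379, 1.089, -1.373]
ft_force: [3.0, 1.6, 4.4]
gripper_width: 0.0164
```

Emit:
jog_arm(angular=[[0, 0, 0], [0, 0, 0], [0, 0, 0], [0, 0, 0], [0, 0, 0], [0, 0, 0], [0, 0, 0], [0, 0, 0]], travel=[[-0.008, 0.008, 0], [-0.007, 0.0084, 0], [-0.0058, 0.0085, 0], [-0.0045, 0.008, 0], [-0.0033, 0.007, 0], [-0.0022, 0.0055, 0], [-0.0013, 0.0036, 0], [-0.0004, 0.0013, 0]], hand=[1, 1, 1, 1, 1, 1, 1, 1])

```text
time: 14.95
ee_pos: [0.446, -0.173, 0.1002]
orientation: [1.378, 1.089, -1.371]
ft_force: [4.4, 1.1, 5.3]
gripper_width: 0.0167
```

Emit:
jog_arm(angular=[[0, 0, 0], [0, 0, 0], [0, 0, 0], [0, 0, 0], [0, 0, 0], [0, 0, 0], [0, 0, 0], [0, 0, 0]], travel=[[0, 0, 0], [0, 0, 0], [0, 0, 0], [0, 0, 0], [0, 0, 0], [0, 0, 0], [0, 0, 0], [0, 0, 0]], hand=[1, 1, 1, 1, 1, 1, 1, 1])

```text
time: 15.62
ee_pos: [0.4461, -0.1732, 0.1002]
orientation: [1.379, 1.089, -1.371]
ft_force: [4.2, 1.8, 6.0]
gripper_width: 0.0165
```

Run:
```python
from h import *
s=arm.sense();print(s["time"],s["ee_pos"],s["ft_force"],s["gripper_width"],np.abs(s["joint_vel"]).max())
A=np.array([.5555,-.137])
for c in("top","scene"):
  p=arm.read_camera(c);save(p,"f_%s.png"%c)
  for n,z in(("jigsaw",.034),("plate",.034),("red_jar",.082),("front_edge",.03),("carousel_base",0),("pointer",.024)):
    for r in arm.spot_point(p,n)[:4 if n=="jigsaw" else 1]:
      X=at(p,r["uv"],z)[:2];d=X-A;print(c,n,round(r["confidence"],2),X,"r",np.linalg.norm(d).round(4),"ang",np.degrees(np.arctan2(d[1],d[0])).round(1))
a=cv2.imread("pics/f_top.png")[120:330,270:550];b=cv2.imread("pics/f_scene.png")[210:420,90:370]
cv2.imwrite("pics/f.png",cv2.resize(np.vstack([a,b]),None,fx=1.4,fy=1.4,interpolation=2))
```

```text
15.6167 [ 0.4461 -0.1732  0.1002] [4.2319 1.7519 6.0258] 0.01650106779390605 0.0015625202588931617
top jigsaw 0.96 [ 0.665  -0.1059] r 0.1138 ang 15.9
top jigsaw 0.62 [0.5007 0.1549] r 0.297 ang 100.6
top jigsaw 0.56 [0.6008 0.1665] r 0.3068 ang 81.5
top plate 0.77 [ 0.6598 -0.1072] r 0.1085 ang 15.9
top red_jar 0.56 [ 0.6057 -0.1243] r 0.0518 ang 14.2
top front_edge 0.93 [ 0.6952 -0.0876] r 0.1482 ang 19.5
top carousel_base 0.92 [ 0.555  -0.1414] r 0.0044 ang -96.8
top pointer 0.67 [ 0.726  -0.0834] r 0.1788 ang 17.5
scene jigsaw 0.76 [ 0.6664 -0.1055] r 0.1153 ang 15.9
scene jigsaw 0.68 [0.5225 0.1277] r 0.2668 ang 97.1
scene jigsaw 0.5 [0.6186 0.1383] r 0.2824 ang 77.1
scene plate 0.79 [ 0.6678 -0.1067] r 0.1163 ang 15.1
scene red_jar 0.76 [ 0.6107 -0.1257] r 0.0564 ang 11.5
scene front_edge 0.67 [ 0.7028 -0.1023] r 0.1513 ang 13.2
scene carousel_base 0.72 [ 0.5598 -0.1405] r 0.0055 ang -39.5
scene pointer 0.75 [0.4426 0.2424] r 0.3959 ang 106.6
```

View pics/f.png

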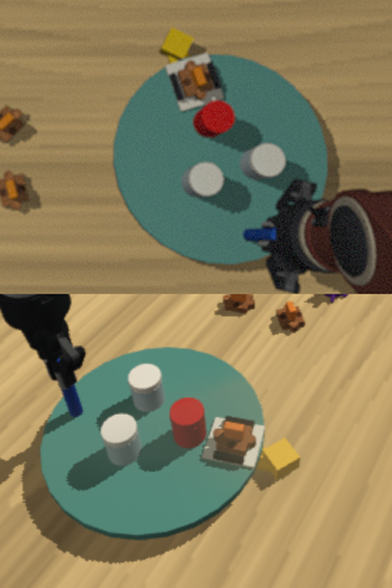

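The red jar and plate face the pointer. Measured directions are 16–18° against 17.7° for the pointer, well within 5.7°. I make a 1° nudge toward the mean, settle and hand in.

Emit:
jog_arm(angular=[[0, 0, 0], [0, 0, 0], [0, 0, 0], [0, 0, 0], [0, 0, 0], [0, 0, 0], [0, 0, 0], [0, 0, 0]], travel=[[0.0003, -0.001, 0], [0.0003, -0.001, 0], [0, 0, 0], [0, 0, 0], [0, 0, 0], [0, 0, 0], [0, 0, 0], [0, 0, 0]], hand=[1, 1, 1, 1, 1, 1, 1, 1])

```text
time: 16.98
ee_pos: [0.4467, -0.1755, 0.1002]
orientation: [1.379, 1.088, -1.371]
ft_force: [5.1, 2.5, 6.2]
gripper_width: 0.0165
```

Emit:
jog_arm(angular=[[0, 0, 0], [0, 0, 0], [0, 0, 0], [0, 0, 0], [0, 0, 0], [0, 0, 0], [0, 0, 0], [0, 0, 0]], travel=[[0, 0, 0], [0, 0, 0], [0, 0, 0], [0, 0, 0], [0, 0, 0], [0, 0, 0], [0, 0, 0], [0, 0, 0]], hand=[1, 1, 1, 1, 1, 1, 1, 1])

```text
time: 17.65
ee_pos: [0.4467, -0.1755, 0.1002]
orientation: [1.379, 1.088, -1.371]
ft_force: [5.3, 1.7, 5.7]
gripper_width: 0.0168
```

Run:
```python
from h import *
s=arm.sense();print(s["time"],s["ee_pos"],s["ft_force"],s["gripper_width"])
A=np.array([.5555,-.137])
for c in("top","scene"):
  p=arm.read_camera(c)
  for n,z in(("jigsaw",.034),("plate",.034),("front_edge",.03)):
    r=arm.spot_point(p,n)
    if r:
      d=at(p,r[0]["uv"],z)[:2]-A;print(c,n,np.degrees(np.arctan2(d[1],d[0])).round(1))
print(arm.job_done())
```

```text
17.65 [ 0.4467 -0.1755  0.1002] [5.2938 1.706  5.7103] 0.016779432832227572
top jigsaw 98.8
top plate 20.1
top front_edge 19.7
scene jigsaw 95.7
scene plate 20.4
scene front_edge 13.3
the job is handed in; nothing more can be done
None
```

I placed the leftmost jigsaw piece on the white plate between the stops and let go of it. I then turned the carousel about 58° clockwise by the blue dowel and handed the job in at 17.7 s, still gripping it. `job_done` reports no verdict, so I can't say whether the run passed.

- **Piece:** a wrist picture after release showed it flat and centred between the stops, within about 2 mm, with the tabs along the plate's x axis. In the pictures after turning it was still on the plate.
- **Carousel angle:** the last camera estimates of the red jar's direction disagree, at 13.3°, 19.7°, 20.1° and 20.4°. The gripper's own position gives about 19.5°. The pointer lies at about 17.7–18°, so the error is probably around 2°, or 5 mm at the rim, against the 15 mm allowed.
- **Last nudge:** just before handing in I turned the carousel about 1° counter-clockwise. Before it, the plate and piece measured 15–16° and the gripper's position gave 18.3°, so it may not have improved the alignment.
- **Grip:** the opening was steady at 16.8 mm on the 18 mm dowel, and the gripper held the same position over the last two moves. Finger force is not reported, so the over-2 N grip was not checked directly.
- **One odd reading:** in the final check the best "jigsaw" hit was one of the look-alikes in both pictures, so it says nothing about the placed piece.
- **Other objects:** the arm did not go near the hairbrush, whistle or frog, but I did not re-measure them at the end.

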